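# Present the wanted sample jar's code to the scanner

## Task

Turn the sample carousel until the yellow-capped jar stands in the middle of the cover's opening, then lift it out and set it down, upright and not dropped, in the middle of the scanner's round pad with its bar-code label squarely facing the scanner window. Keep it upright on the way, leave the red- and blue-capped jars standing in their carousel pockets, and do not push the bottles, jar, box and other things round about.

Things in the scene. Friction and masses are not known exactly. Their poses are not given: they have to be found in the camera images.
- carousel_base: sample carousel housing, fixed, 240 x 240 square, walls at back and sides; origin on the table under its centre, on the turning axis; z up, -x is its front. A clear flat cover, 97 to 101 above the table, reaches forward to x = -102 but for a notch y -66 to 66 open from the front back to x = -35: a jar can be lifted out only here. The front below the cover is open.
- opening (a point): middle of the opening: where the centre of a jar is (53 above the table) when its pocket points squarely to the housing's front, 85 in front of the axis. Fixed to the housing. At the start the pocket nearest it is empty, the yellow- and red-capped jars stand in the two side pockets (either way round) and the blue-capped one at the back.
- carousel (a joint): turn of the carousel (rad), 0 at the start, grows anticlockwise seen from above, no stop within a turn either way; slight friction (0.05 N m), stays where it is left. The jars ride round in its four pockets: ring walls 20 high, 44 inner dia, floor 16 above the table.
- knob (a point): grip point of the carousel's black bar knob above the cover, on the turning axis, 125 above the table; turns with the carousel. The bar runs along its x, 44 long, 16 wide (across y), from 109 to 137 above the table; a round collar 38 dia lies below it. The four pockets lie along +x, -x, +y and -y of this frame, 85 from the axis.
- jar_yellow_center (a point): half-way up the yellow-capped sample jar: upright amber cylinder 38 dia x 75 high (this point 37.5 above its foot), the top 18 being the round yellow cap; about 0.09 kg. z is up; +x points out through the middle of its white bar-code label, and a black stripe on the cap's top runs from the middle to the same side.
- jar_yellow_label (a point): middle of the yellow-capped jar's bar-code label, on its side 19.5 from its axis and 29 above its foot
- jar_red_center (a point): half-way up the red-capped sample jar: upright amber cylinder 38 dia x 75 high (this point 37.5 above its foot), the top 18 being the round red cap; about 0.09 kg. z is up; +x points out through the middle of its white bar-code label, and a black stripe on the cap's top runs from the middle to the same side.
- jar_blue_center (a point): half-way up the blue-capped sample jar: upright amber cylinder 38 dia x 75 high (this point 37.5 above its foot), the top 18 being the round blue cap; about 0.09 kg. z is up; +x points out through the middle of its white bar-code label, and a black stripe on the cap's top runs from the middle to the same side.
- scanner: code scanner, fixed: an aluminium plate 155 x 85 x 8 with a round dark pad and a blue reader block; origin on the table under the middle of the pad; z up, +x points from the pad to the reader. The reader block, 36 x 60 in plan and 72 high over the table, has its front face at x = 75.
- pad (a point): middle of the round dark pad on the scanner plate, 56 dia, its top 10 above the table
- scan_window (a point): middle of the red window in the reader's front face, 42 above the table; it looks along the scanner's -x over the pad
- waste_jar: bystander, loose: small glass jar with a steel lid, 58 dia x 80, beside the scanner; origin under its centre, z up
- slide_box: bystander, loose: cardboard slide box, 35 x 83 x 60, long side along its y, on the scanner's other side; origin under its centre, z up
- reagent_bottle: bystander, loose: white plastic bottle, 67 dia x 126, standing in front, between the carousel and the scanner; origin under its centre, z up
- lab_timer: bystander, loose: round white bench timer with a dark dial, 68 dia x 40, between them at the back; origin under its centre, z up
- dropper_2: bystander, loose: dropper bottle with a blue cap, 25 dia x 64, front left; origin under its centre, z up
- dropper_3: bystander, loose: dropper bottle with a yellow cap, 25 dia x 64, front left; origin under its centre, z up

How it is judged:
By the outcome, as a careful person would: the job done as asked, in the order asked, and still so for the second after the job is handed in, with the robot touching nothing.
It also fails if it takes over 67 s, if anything falls off the work surface, if the arm or the gripper's body presses on something with over 40 N, if the wrist force passes 120 N, or if a joint passes its speed limit or range.

## Robot

A 7-joint arm with a two-finger parallel gripper is mounted at the origin on a cart in front of the work surface, level with it; the furniture and walls round the work are solid. World frame = base frame: x ahead of the robot, y to its left, z up, the work surface at z = 0. Lengths are in m, angles in rad, forces in N, time in s.
With the tool pointing down it reaches from about 0.425 to 0.875 m from the base axis. Payload 4.7 kg.
Tool frame: the origin (TCP) lies midway between the tips of the shut fingers; the grasp point (between the pads) lies 19 mm behind it (ctrl.grip_point_offset is the distance from the TCP to the grasp point, in m); z points along the fingers, y is the line along which they close (so a half turn about z gives the same grasp; the last joint's range is limited). The gripper opens to 87 mm and grips with 3 to 60 N. Pads are 19 mm wide; open, the fingers measure 117 mm over their backs; the gripper's body (75 mm by 190 mm) begins 51 mm behind the grasp point.
Start: joints at [1.149, 0.321, -0.07, 1.45, 0.023, 1.371, -0.057], TCP at [0.274, -0.589, 0.223] pointing down, gripper open.
Joint ranges: [-2.86, 2.86], [-0.3, 2.09], [-1.38, 1.24], [0.06, 2.45], [-1.56, 4.7], [0.09, 2.05], [-2.69, 2.69]. Speed limits (rad/s): [2.57, 2.57, 3.14, 3.14, 3.14, 3.14, 3.14].

## Interface

Orientations are given as a rotation vector (axis times angle).
In Python, from bench import ctrl gives the robot as it stands. The module is installed in compiled form; this text tells all that it offers.
- The arm moves only by the shell command python3 -m handwheel 'ROWS' [OPENING] [FORCE]. ROWS is JSON, a list of rows, each an object of numbers: "x", "y", "z": the shift along the tool's x, y, z in m; "wx", "wy", "wz": the turn, a rotation vector about the tool's x, y, z in degrees. A call has 1 to 10 rows; each row is the pose to reach, as a shift and turn from the pose commanded when the call began, along the tool's axes at that moment; what a row does not reach only later rows make up. A row lasts 1/12 s, in which the tool goes at most 41.7 mm and 7.16 degrees, less where a joint would pass 70% of its speed; a pose out of reach is approached as far as the arm can. A call with a gripper value outside its range is refused whole. OPENING is the finger opening in m, from 0 to 0.087, set as the call begins (- or left out, the last holds). The fingers move at their own pace and stop on an object; FORCE is the grip in N (left out, the last holds). Time passes only in rows, so rows that repeat a pose let the fingers close. It gives the time, the measured TCP pose, the force, the opening and the grip force at its end, in the units of the state.
- ctrl.get_state(): the state, without advancing time (a new reading comes with each control period).
- ctrl.get_image(name): name is "scene" or "side" or "wrist"; returns a dict with "image" (420x560x3 uint8, red, green, blue), "K" (3x3 intrinsics, pixels), "world_to_cam" (4x4, takes a point from world to camera coordinates); the wrist camera has in their place "hand_eye" (4x4, takes a point from camera to tool coordinates, whose origin is the TCP and whose axes are the flange's). Camera axes: x right, y down, z forward; pixel columns grow to the right and rows downward; lengths in m; the calibration is good to about 2 mm. A picture is of the moment at which its call begins: read the wrist's pose just before it. There is no depth.
- ctrl.close_job(): hands the job in; it is judged then, once.
The state is a dict: "time": time; "joint_positions": joint angles; "qd": joint speeds; "joint_torque": joint torques, N m; "position": TCP position; "tool_rot": TCP orientation; "ft_force": force on the tool from outside, world axes, zero at the start; "torque": the same for the moment, N m; "grip_width": opening from 0.0 (shut) to 1.0 (fully open); "grip_force": force on a finger pad.
Only numpy, scipy, OpenCV 4.12 (cv2) and the standard library are available. Lean on these libraries where they do the work, as an engineer would, in place of code of your own. Each camera call takes 0.05 s, during which the arm holds its last target. There are 200 camera calls.

## Working session

There is one attempt and no reset: what is moved stays moved. The work goes in short steps, Python scripts to look and compute and a shell command to move; the robot and the scene stay as the last step left them, time stands still between calls to the robot, and variables do not carry over. Pictures are saved under pics/ and viewed, at most 10 in all, crops included, and the job is handed in when it is done.

```bash
mkdir -p pics
cat > h.py <<'E'
import numpy as np, cv2
from scipy.spatial.transform import Rotation as R
from bench import ctrl
def tool():
    s=ctrl.get_state(); T=np.eye(4); T[:3,:3]=R.from_rotvec(s['tool_rot']).as_matrix(); T[:3,3]=s['position']; return T
def shot(name):
    T=tool(); d=ctrl.get_image(name)
    C=T@d['hand_eye'] if name=='wrist' else np.linalg.inv(d['world_to_cam'])
    return d['image'][:,:,::-1].copy(), d['K'], C   # bgr, K, cam_to_world
def plane(K,C,px,z):
    r=C[:3,:3]@np.linalg.solve(K,[px[0],px[1],1.]); return C[:3,3]+r*(z-C[2,3])/r[2]
def tri(obs):
    A=np.zeros((3,3));b=np.zeros(3)
    for K,C,px in obs:
        r=C[:3,:3]@np.linalg.solve(K,[px[0],px[1],1.]); r/=np.linalg.norm(r)
        P=np.eye(3)-np.outer(r,r); A+=P; b+=P@C[:3,3]
    p=np.linalg.solve(A,b)
    return p
def proj(K,C,p):
    q=np.linalg.inv(C)@np.append(p,1); q=K@q[:3]; return q[:2]/q[2]
E
python3 - <<'E'
from h import *
ims=[]
for n in('scene','side','wrist'):
    im,K,C=shot(n); cv2.imwrite(f'pics/{n}0.png',im); print(n,K[0],K[1,2],C.round(3).tolist())
print(tool().round(3), ctrl.grip_point_offset, ctrl.get_state()['time'])
E
```

```text
scene [412.92074551   0.         275.16620667] 217.57048634792386 [[-0.697, -0.368, 0.615, -0.321], [-0.717, 0.345, -0.606, 0.855], [0.011, -0.863, -0.505, 0.825], [0.0, 0.0, 0.0, 1.0]]
side [410.76874293   0.         276.23840777] 215.72962366915223 [[0.999, 0.035, -0.024, 0.574], [0.039, -0.56, 0.828, -1.263], [0.016, -0.828, -0.561, 0.941], [0.0, 0.0, 0.0, 1.0]]
wrist [338.10786132   0.         284.96594112] 213.45089513968148 [[0.423, -0.875, -0.236, 0.339], [-0.906, -0.409, -0.108, -0.558], [-0.002, 0.259, -0.966, 0.385], [0.0, 0.0, 0.0, 1.0]]
[[ 0.907  0.422 -0.001  0.274]
 [ 0.422 -0.907  0.001 -0.589]
 [-0.    -0.001 -1.     0.222]
 [ 0.     0.     0.     1.   ]] 0.0187 0.15
```

View pics/scene0.png

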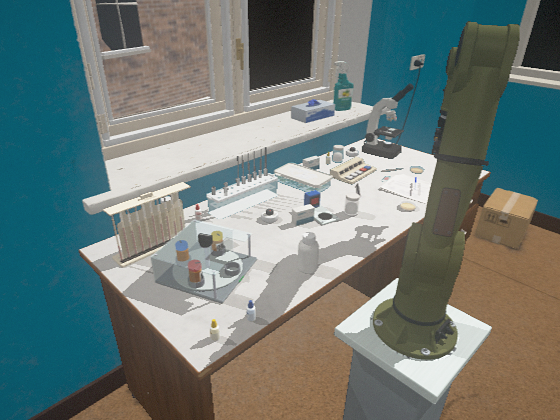

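View pics/side0.png

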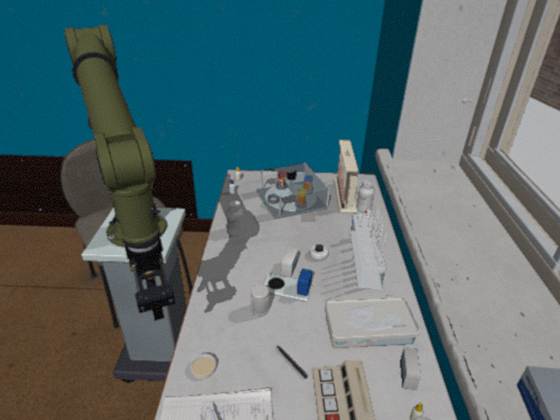

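The scene view shows the carousel near (205,262), with the red cap at (195,267), blue at (182,245), yellow at (217,238) and the pad at (323,215). In the side view the carousel is near (292,190), the pad at (277,284) and the blue reader at (306,280). I'll zoom in on both.

Run:
```python
from h import *
a,K1,C1=shot('scene'); b,K2,C2=shot('side')
def crop(im,x,y,w,h): return cv2.resize(im[y:y+h,x:x+w],(400,300),interpolation=cv2.INTER_CUBIC)
o=np.vstack([np.hstack([crop(a,145,215,120,90),crop(b,240,150,100,75)]),np.hstack([crop(a,280,170,100,75),crop(b,235,230,100,75)])])
cv2.imwrite('pics/zoom.png',o)
for n,p,q in(('knob',(205,240),(292,176)),('pad',(323,215),(277,284)),('bottle',(308,238),(234,195))):
    print(n,tri([(K1,C1,p),(K2,C2,q)]).round(3))
print(plane(K1,C1,(323,215),.01),plane(K2,C2,(277,284),.01))
```

```text
knob [0.594 0.258 0.114]
pad [ 0.555 -0.278  0.007]
bottle [0.37  0.043 0.138]
[ 0.55671006 -0.27468267  0.01      ] [ 0.55270216 -0.28372275  0.01      ]
```

View pics/zoom.png

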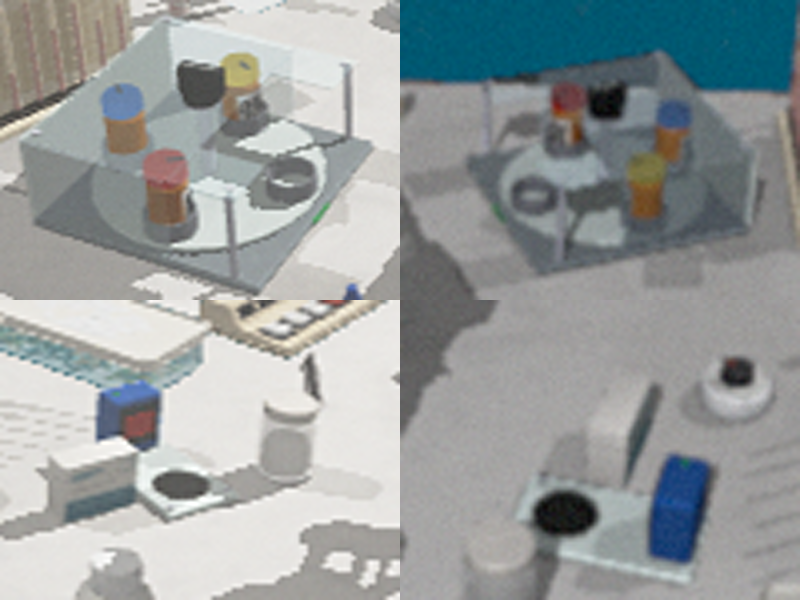

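```bash
python3 -m handwheel '[{"z":-0.04},{"x":0.03,"y":-0.01,"z":-0.07},{"x":0.07,"y":-0.025,"z":-0.08},{"x":0.11,"y":-0.04,"z":-0.08},{"x":0.15,"y":-0.055,"z":-0.08},{"x":0.19,"y":-0.07,"z":-0.08},{"x":0.23,"y":-0.085,"z":-0.08},{"x":0.27,"y":-0.1,"z":-0.08},{"x":0.31,"y":-0.115,"z":-0.08},{"x":0.34,"y":-0.13,"z":-0.08}]' 0.087
python3 - <<'E'
from h import *
a,K1,C1=shot('scene'); b,K2,C2=shot('side')
z=lambda x,y:(145+x*.3,215+y*.3); s=lambda x,y:(240+(x-400)*.25,150+y*.25)
P={}
for n,p,q in(('red',z(165,165),s(568,95)),('blue',z(122,98),s(673,114)),('yel',z(240,67),s(645,166)),('ringF',z(292,172),s(533,190)),('knob',z(202,80),s(607,100))):
    P[n]=tri([(K1,C1,p),(K2,C2,q)]); print(n,P[n].round(3))
w,K,C=shot('wrist'); cv2.imwrite('pics/w1.png',w); np.savez('w1.npz',w=w,K=K,C=C)
E
```

```text
red [0.55  0.332 0.083]
blue [0.665 0.301 0.082]
yel [0.633 0.186 0.083]
ringF [0.518 0.215 0.031]
knob [0.592 0.258 0.119]invalid input at $[0]: expected keys x, y, z, wx, wy, wz
```

View pics/w1.png

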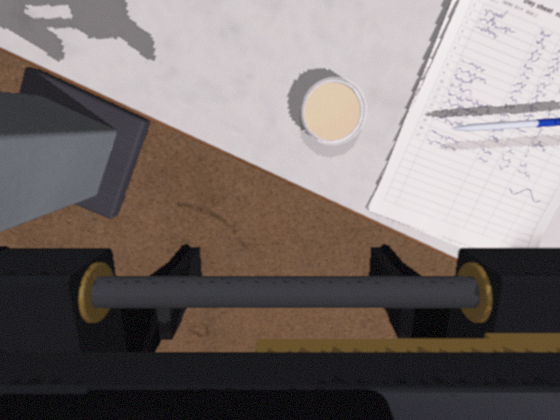

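The wrist view shows only home clutter: the gripper hides rows above 250, and image up is tool +x. The rows need all six keys. The front pocket lies at about 210° and yellow at about 300°, so the turn is −90°. I'll go over the scanner first.

```bash
python3 -m handwheel '[{"x":0.01,"y":-0.005,"z":-0.03,"wx":0,"wy":0,"wz":0},{"x":0.03,"y":-0.02,"z":-0.06,"wx":0,"wy":0,"wz":0},{"x":0.07,"y":-0.04,"z":-0.08,"wx":0,"wy":0,"wz":0},{"x":0.105,"y":-0.06,"z":-0.08,"wx":0,"wy":0,"wz":0},{"x":0.14,"y":-0.08,"z":-0.08,"wx":0,"wy":0,"wz":0},{"x":0.175,"y":-0.1,"z":-0.08,"wx":0,"wy":0,"wz":0},{"x":0.21,"y":-0.12,"z":-0.08,"wx":0,"wy":0,"wz":0},{"x":0.245,"y":-0.14,"z":-0.08,"wx":0,"wy":0,"wz":0},{"x":0.28,"y":-0.16,"z":-0.08,"wx":0,"wy":0,"wz":0},{"x":0.305,"y":-0.163,"z":-0.08,"wx":0,"wy":0,"wz":0}]' 0.087
python3 -m handwheel '[{"x":0,"y":0,"z":0,"wx":0,"wy":0,"wz":0},{"x":0,"y":0,"z":0,"wx":0,"wy":0,"wz":0},{"x":0,"y":0,"z":0,"wx":0,"wy":0,"wz":0}]'
python3 - <<'E'
from h import *
w,K,C=shot('wrist'); cv2.imwrite('pics/w2.png',w); np.savez('w2.npz',w=w,K=K,C=C)
print(tool().round(3))
E
```

```text
time: 1.23
position: [0.4845, -0.3068, 0.3036]
tool_rot: [-3.064, -0.689, -0.003]
ft_force: [0.5, -0.3, 0.4]
grip_width: 1.001
grip_force: 0.0
time: 1.48
position: [0.4814, -0.3137, 0.3025]
tool_rot: [3.067, 0.677, -0.001]
ft_force: [-0.2, -0.2, 0.5]
grip_width: 0.999
grip_force: 0.0
[[ 0.908  0.42  -0.001  0.481]
 [ 0.42  -0.908 -0.001 -0.314]
 [-0.001  0.    -1.     0.302]
 [ 0.     0.     0.     1.   ]]
```

View pics/w2.png

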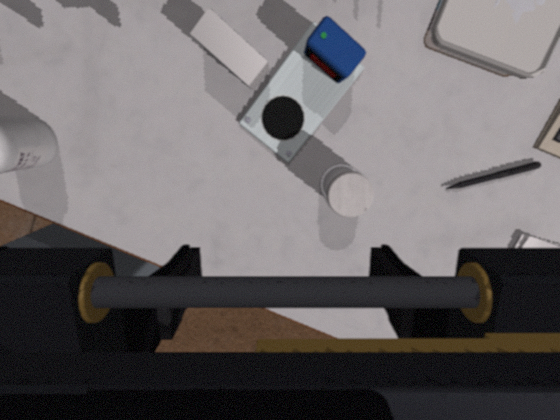

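The wrist view shows the pad at (283,118), the reader top at (335,48), the waste jar at (347,190) and the slide box at (230,47). I'll make a small shift to get a second scanner view.

```bash
python3 -m handwheel '[{"x":0.01,"y":-0.035,"z":0,"wx":0,"wy":0,"wz":0},{"x":0.02,"y":-0.07,"z":0,"wx":0,"wy":0,"wz":0},{"x":0.03,"y":-0.1,"z":0,"wx":0,"wy":0,"wz":0},{"x":0.03,"y":-0.1,"z":0,"wx":0,"wy":0,"wz":0},{"x":0.03,"y":-0.1,"z":0,"wx":0,"wy":0,"wz":0},{"x":0.03,"y":-0.1,"z":0,"wx":0,"wy":0,"wz":0}]' | head -2
cat > scan.py <<'E'
from h import *
w,K,C=shot('wrist'); np.savez('w3.npz',w=w,K=K,C=C)
obs={'pad':[],'blue':[]}
for f in('w2.npz','w3.npz'):
    d=np.load(f); w,K,C=d['w'],d['K'],d['C']
    hsv=cv2.cvtColor(w,cv2.COLOR_BGR2HSV)
    m={'blue':cv2.inRange(hsv,(100,120,40),(125,255,255)),'pad':cv2.inRange(hsv,(0,0,0),(180,255,60))}
    for n in m:
        m[n][235:]=0
        cs=[c for c in cv2.findContours(m[n],cv2.RETR_EXTERNAL,cv2.CHAIN_APPROX_NONE)[0] if cv2.contourArea(c)>600]
        for c in cs:
            (x,y),(a,b),t=cv2.minAreaRect(c)
            print(f,n,(round(x,1),round(y,1)),(round(a,1),round(b,1)),round(t,1),cv2.contourArea(c))
            if n=='pad' and max(a,b)/min(a,b)<1.15 and 30<a<60:
                e=cv2.fitEllipse(c); obs[n].append((K,C,e[0])); print(' pad z.01',plane(K,C,e[0],.01).round(4),'dia',np.sqrt(cv2.contourArea(c)*4/np.pi)*(C[2,3]-.01)/K[0,0])
            if n=='blue':
                bx=cv2.boxPoints(((x,y),(a,b),t)); print(' blue z.072',[plane(K,C,q,.072)[:2].round(4).tolist() for q in bx])
                obs[n].append((K,C,(x,y)))
    # plate: bright-cyan tint mask
for n in obs:
    if len(obs[n])==2: print(n,tri(obs[n]).round(4))
E
python3 scan.py
```

```text
time: 2.03
position: [0.4663, -0.2114, 0.3028]
w2.npz blue (333.6, 49.1) (56.6, 40.4) 43.3 1833.0
 blue z.072 [[0.6253, -0.263], [0.6627, -0.2771], [0.6481, -0.3338], [0.6094, -0.3205]]
w2.npz pad (282.5, 118.0) (42.0, 39.0) 90.0 1297.5
 pad z.01 [ 0.5503 -0.2777  0.01  ] dia 0.05475900479936668
w3.npz blue (418.2, 78.7) (56.9, 45.9) 43.2 1916.5
 blue z.072 [[0.62, -0.2562], [0.6631, -0.2703], [0.6486, -0.3312], [0.6039, -0.3182]]
w3.npz pad (357.0, 141.0) (40.0, 38.0) 90.0 1216.0
 pad z.01 [ 0.5503 -0.2777  0.01  ] dia 0.05305006836797977
w3.npz pad (403.2, 84.6) (55.5, 33.0) 67.6 674.0
pad [ 0.5503 -0.2777  0.01  ]
blue [ 0.6403 -0.2991  0.0525]
```

```bash
python3 - <<'E'
from h import *
for f in('w2.npz','w3.npz'):
    d=np.load(f); w,K,C=d['w'],d['K'],d['C']
    g=cv2.cvtColor(w,cv2.COLOR_BGR2GRAY)
    L=cv2.createLineSegmentDetector().detect(g)[0][:,0]
    for l in L:
        if np.hypot(l[0]-l[2],l[1]-l[3])<25 or max(l[1],l[3])>235: continue
        for z in(.008,):
            p,q=plane(K,C,l[:2],z),plane(K,C,l[2:],z)
        m=(p+q)/2
        if np.hypot(m[0]-.59,m[1]+.288)<.09:
            print(f,np.degrees(np.arctan2(q[1]-p[1],q[0]-p[0])).round(1),np.linalg.norm(p-q).round(3),p[:2].round(3),q[:2].round(3), 'off',[round(float((x-np.array([.5503,-.2777,.008]))@[np.sin(.25),np.cos(.25),0]),4) for x in(p,q)])
a,K1,C1=shot('scene'); b,K2,C2=shot('side')
print('rack',tri([(K1,C1,(185,185)),(K2,C2,(345,145))]).round(3))
E
python3 -m handwheel '[{"x":0.02,"y":-0.02,"z":-0.01,"wx":0,"wy":0,"wz":-7},{"x":0.05,"y":-0.045,"z":-0.02,"wx":0,"wy":0,"wz":-14},{"x":0.075,"y":-0.07,"z":-0.03,"wx":0,"wy":0,"wz":-21},{"x":0.1,"y":-0.095,"z":-0.03,"wx":0,"wy":0,"wz":-28},{"x":0.125,"y":-0.12,"z":-0.03,"wx":0,"wy":0,"wz":-35},{"x":0.15,"y":-0.145,"z":-0.03,"wx":0,"wy":0,"wz":-42},{"x":0.175,"y":-0.17,"z":-0.03,"wx":0,"wy":0,"wz":-49},{"x":0.2,"y":-0.195,"z":-0.03,"wx":0,"wy":0,"wz":-56},{"x":0.225,"y":-0.22,"z":-0.03,"wx":0,"wy":0,"wz":-63},{"x":0.25,"y":-0.245,"z":-0.03,"wx":0,"wy":0,"wz":-70}]'
python3 -c "
from h import *
print(tool().round(3),np.round(ctrl.get_state()['joint_positions'],2))"
```

```text
w2.npz 79.1 0.053 [ 0.618 -0.321] [ 0.628 -0.269] off [-0.0255, 0.0273]
w2.npz 167.0 0.035 [ 0.664 -0.339] [ 0.63  -0.332] off [-0.0317, -0.0325]
w2.npz -103.8 0.064 [ 0.682 -0.277] [ 0.667 -0.339] off [0.0333, -0.0304]
w2.npz 166.3 0.145 [ 0.663 -0.263] [ 0.522 -0.229] off [0.0422, 0.0406]
w2.npz -103.6 0.055 [ 0.521 -0.232] [ 0.508 -0.286] off [0.0371, -0.0183]
w2.npz -15.4 0.034 [ 0.571 -0.223] [ 0.603 -0.231] off [0.0585, 0.0579]
w2.npz -15.4 0.059 [ 0.549 -0.32 ] [ 0.606 -0.336] off [-0.0412, -0.0423]
w2.npz -13.0 0.041 [ 0.504 -0.308] [ 0.544 -0.318] off [-0.0411, -0.0402]
w2.npz -103.5 0.059 [ 0.643 -0.269] [ 0.629 -0.326] off [0.0315, -0.0273]
w2.npz 24.4 0.048 [ 0.579 -0.292] [ 0.622 -0.272] off [-0.0067, 0.0231]
w2.npz -156.2 0.032 [ 0.622 -0.342] [ 0.593 -0.355] off [-0.0447, -0.0645]
w2.npz 168.0 0.032 [ 0.592 -0.356] [ 0.56  -0.349] off [-0.0655, -0.0669]
w3.npz 79.1 0.054 [ 0.618 -0.322] [ 0.628 -0.269] off [-0.0261, 0.0276]
w3.npz -27.3 0.042 [ 0.646 -0.269] [ 0.683 -0.288] off [0.0321, 0.0226]
w3.npz -15.1 0.036 [ 0.57  -0.235] [ 0.605 -0.244] off [0.0465, 0.0461]
w3.
[... 423 characters left out ...]
 -0.0422]
w3.npz -102.6 0.058 [ 0.645 -0.284] [ 0.632 -0.341] off [0.0175, -0.0406]
w3.npz 25.0 0.045 [ 0.579 -0.292] [ 0.619 -0.273] off [-0.0072, 0.0213]
w3.npz 163.8 0.03 [ 0.68  -0.292] [ 0.651 -0.284] off [0.0179, 0.0189]
w3.npz -14.3 0.031 [ 0.59  -0.331] [ 0.62  -0.338] off [-0.0416, -0.0416]
w3.npz 167.2 0.03 [ 0.664 -0.263] [ 0.635 -0.256] off [0.0427, 0.042]
rack [0.776 0.217 0.253]
time: 3.02
position: [0.5913, 0.1182, 0.3322]
tool_rot: [-2.119, -2.319, 0.0]
ft_force: [0.4, 0.8, 0.3]
grip_width: 1.0
grip_force: 0.0
[[-0.09   0.996 -0.     0.591]
 [ 0.996  0.09  -0.     0.118]
 [-0.    -0.    -1.     0.332]
 [ 0.     0.     0.     1.   ]] [ 0.33  0.26 -0.7   1.37  0.17  1.57 -0.27]
```

```bash
python3 - <<'E'
from h import *
w,K,C=shot('wrist'); np.savez('c1.npz',w=w,K=K,C=C); print(tool()[:3,3].round(4))
E
python3 -m handwheel '[{"x":0.01,"y":0,"z":0,"wx":0,"wy":0,"wz":-7},{"x":0.025,"y":0,"z":0,"wx":0,"wy":0,"wz":-14},{"x":0.05,"y":0.01,"z":0,"wx":0,"wy":0,"wz":-21},{"x":0.075,"y":0.02,"z":0,"wx":0,"wy":0,"wz":-28},{"x":0.1,"y":0.03,"z":0,"wx":0,"wy":0,"wz":-35},{"x":0.12,"y":0.04,"z":0,"wx":0,"wy":0,"wz":-42},{"x":0.14,"y":0.05,"z":0,"wx":0,"wy":0,"wz":-49},{"x":0.16,"y":0.05,"z":0,"wx":0,"wy":0,"wz":-56},{"x":0.17,"y":0.05,"z":0,"wx":0,"wy":0,"wz":-63},{"x":0.17,"y":0.05,"z":0,"wx":0,"wy":0,"wz":-70}]'
python3 -m handwheel '[{"x":0,"y":0,"z":0,"wx":0,"wy":0,"wz":-7},{"x":0,"y":0,"z":0,"wx":0,"wy":0,"wz":-14},{"x":0,"y":0,"z":0,"wx":0,"wy":0,"wz":-21},{"x":0,"y":0,"z":0,"wx":0,"wy":0,"wz":-28},{"x":0,"y":0,"z":0,"wx":0,"wy":0,"wz":-35},{"x":0,"y":0,"z":0,"wx":0,"wy":0,"wz":-42},{"x":0,"y":0,"z":0,"wx":0,"wy":0,"wz":-45},{"x":0,"y":0,"z":0,"wx":0,"wy":0,"wz":-45},{"x":0,"y":0,"z":0,"wx":0,"wy":0,"wz":-45},{"x":0,"y":0,"z":0,"wx":0,"wy":0,"wz":-45}]'
python3 - <<'E'
from h import *
w,K,C=shot('wrist'); np.savez('c2.npz',w=w,K=K,C=C); print(tool().round(4),np.round(ctrl.get_state()['joint_positions'],2))
o=np.load('c1.npz')['w']
cv2.imwrite('pics/c12.png',cv2.resize(np.vstack([o[:250],w[:250]]),(672,600)))
E
```

```text
[0.5914 0.1273 0.3313]
time: 3.9
position: [0.6248, 0.2943, 0.3311]
tool_rot: [-0.398, -3.113, -0.002]
ft_force: [-1.1, -0.5, -0.1]
grip_width: 1.0
grip_force: 0.0
time: 4.73
position: [0.6259, 0.2911, 0.332]
tool_rot: [0.808, -3.035, 0.0]
ft_force: [-0.2, 1.5, -0.4]
grip_width: 1.001
grip_force: 0.0
[[-8.675e-01 -4.975e-01 -4.000e-04  6.257e-01]
 [-4.975e-01  8.675e-01 -3.000e-04  2.913e-01]
 [ 5.000e-04 -1.000e-04 -1.000e+00  3.322e-01]
 [ 0.000e+00  0.000e+00  0.000e+00  1.000e+00]] [ 0.15  0.57 -1.05  1.12  0.49  1.7   1.33]
```

View pics/c12.png

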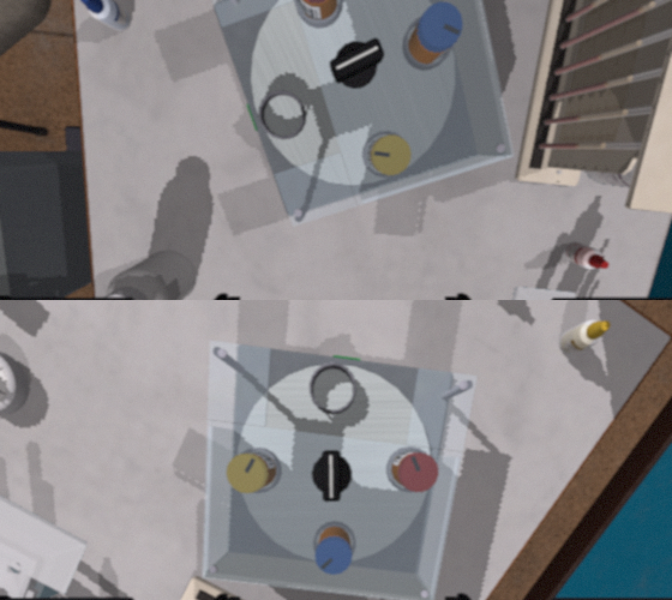

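The crops show c1 above and c2 below, scaled 1.2. In c2 the knob is at about (276,146), the yellow cap (204,142), red (346,142), blue (278,207), and the green front mark (288,48), which is slightly off the empty ring at (277,73). The housing front is therefore not quite aligned with the pocket, so I'll measure it.

```bash
cat > car.py <<'E'
from h import *
import sys
def big(m,near=None,amin=15):
    cs=[c for c in cv2.findContours(m,cv2.RETR_EXTERNAL,cv2.CHAIN_APPROX_NONE)[0] if cv2.contourArea(c)>amin]
    if near is not None: return min(cs,key=lambda c:np.hypot(*(c.reshape(-1,2).mean(0)-near)),default=None)
    return max(cs,key=cv2.contourArea,default=None)
def feats(f,kn):
    d=np.load(f); w,K,C=d['w'].copy(),d['K'],d['C']; w[240:]=128
    hsv=cv2.cvtColor(w,cv2.COLOR_BGR2HSV); o={}
    near=np.zeros(w.shape[:2],np.uint8); cv2.circle(near,kn,120,255,-1)
    M={'green':cv2.inRange(hsv,(45,80,40),(80,255,255)),'yel':cv2.inRange(hsv,(22,90,70),(34,255,255)),
       'red':cv2.inRange(hsv,(172,90,40),(180,255,255))|cv2.inRange(hsv,(0,120,40),(3,255,255)),'blue':cv2.inRange(hsv,(103,110,50),(122,255,255))}
    for n,m in M.items():
        m=m&near
        if n!='green': m=cv2.morphologyEx(m,cv2.MORPH_CLOSE,np.ones((5,5),np.uint8))
        c=big(m,amin=4)
        if c is None: continue
        x,y=cv2.minEnclosingCircle(c)[0] if n=='green' else cv2.fitEllipse(cv2.convexHull(c))[0]
        if n=='green': x,y=c.reshape(-1,2).mean(0)
        o[n]=(K,C,(x,y)); print(f,n,round(x,1),round(y,1),'area',cv2.contourArea(c), 'bb',cv2.boundingRect(c))
        if n=='yel':
            hull=np.zeros(w.shape[:2],np.uint8); cv2.drawContours(hull,[cv2.convexHull(c)],-1,255,-1); hull=cv2.erode(hull,np.ones((5,5),np.uint8))
            s=(cv2.inRange(hsv,(0,0,0),(180,255,75)))&hull; ys,xs=np.nonzero(s)
            if len(xs)>5:
                pts=[plane(K,C,p,.091)[:2] for p in zip(xs,ys)]; pts=np.array(pts); ctr=plane(K,C,(x,y),.091)[:2]; dd=pts.mean(0)-ctr
                u=np.linalg.svd(pts-pts.mean(0))[2][0]; u*=np.sign(u@dd)
                print('  stripe n',len(xs),'dir centroid',np.degrees(np.arctan2(dd[1],dd[0])).round(1),'pca',np.degrees(np.arctan2(u[1],u[0])).round(1),'ctr@.091',ctr.round(4))
    # knob
    k=np.zeros(w.shape[:2],np.uint8); cv2.circle(k,kn,26,255,-1)
    s=cv2.inRange(hsv,(0,0,130),(180,90,255))&k; c=big(s,kn,8)
    r=cv2.minAreaRect(c); vx,vy,_,_=cv2.fitLine(c,cv2.DIST_L2,0,.01,.01).ravel()
    p=c.reshape(-1,2).mean(0); a=plane(K,C,p-12*np.array([vx,vy]),.137); b=plane(K,C,p+12*np.array([vx,vy]),.137)
    print(f,'knob',np.round(r[0],1),np.round(r[1],1),'ang',np.degrees(np.arctan2(*(b-a)[1::-1])).round(1),plane(K,C,r[0],.137).round(4)); o['knob']=(K,C,r[0])
    return o
if __name__=='__main__':
    A=feats('c1.npz',(297,52)); B=feats('c2.npz',(276,146))
    for n in A:
        if n in B: print(n,tri([A[n],B[n]]).round(4))
E
python3 car.py
```

```text
c1.npz yel 325.4 128.7 area 650.5 bb (310, 113, 31, 32)
  stripe n 16 dir centroid 179.1 pca 178.7 ctr@.091 [0.6331 0.187 ]
c1.npz blue 366.4 21.8 area 916.5 bb (349, 3, 36, 39)
c1.npz knob [296.8  52.2] [50.9 50.2] ang -42.7 [0.5912 0.2564 0.137 ]
c2.npz yel 206.2 143.9 area 751.5 bb (190, 129, 34, 31)
c2.npz red 348.0 143.0 area 704.5 bb (333, 128, 31, 31)
c2.npz blue 277.5 212.4 area 587.5 bb (264, 198, 28, 30)
c2.npz knob [276. 146.] [50.9 50.9] ang 29.4 [0.5902 0.2603 0.137 ]
yel [0.634  0.1869 0.0807]
blue [0.6639 0.3025 0.0876]
knob [0.5916 0.2605 0.1153]
```

```bash
python3 - <<'E'
s=open('car.py').read()
s=s.replace("s=cv2.inRange(hsv,(0,0,130),(180,90,255))&k; c=big(s,kn,8)","dk=cv2.inRange(hsv,(0,0,0),(180,255,65))&k; dk=cv2.morphologyEx(dk,cv2.MORPH_CLOSE,np.ones((9,9),np.uint8)); s=cv2.inRange(hsv,(0,0,100),(180,110,255))&cv2.erode(dk,np.ones((5,5),np.uint8)); c=big(s,kn,8)")
s=s.replace("(45,80,40),(80,255,255)","(45,50,40),(85,255,255)")
open('car.py','w').write(s)
E
python3 car.py | grep -v blue
python3 - <<'E'
from h import *
ax=np.array([.591,.258])
for f in('c1.npz','c2.npz'):
    d=np.load(f); w,K,C=d['w'],d['K'],d['C']
    g=cv2.cvtColor(w,cv2.COLOR_BGR2GRAY)
    for l in cv2.createLineSegmentDetector().detect(g)[0][:,0]:
        if max(l[1],l[3])>240: continue
        p,q=plane(K,C,l[:2],.008),plane(K,C,l[2:],.008)
        if np.linalg.norm(p-q)<.05: continue
        u=(q-p)[:2]/np.linalg.norm(q-p); off=abs(u[0]*(p[1]-ax[1])-u[1]*(p[0]-ax[0]))
        if .085<off<.14: print(f,l.round(0),np.degrees(np.arctan2(u[1],u[0])).round(1)%90,'len',np.linalg.norm(p-q).round(3),'off',off.round(3))
E
```

```text
c1.npz green 209.7 97.0 area 19.0 bb (206, 87, 9, 21)
c1.npz yel 325.4 128.7 area 650.5 bb (310, 113, 31, 32)
  stripe n 16 dir centroid 179.1 pca 178.7 ctr@.091 [0.6331 0.187 ]
c1.npz knob [296.9  47.8] [ 3.6 38.5] ang 30.2 [0.591  0.2604 0.137 ]
c2.npz green 288.7 47.9 area 22.5 bb (278, 46, 22, 5)
c2.npz yel 206.2 143.9 area 751.5 bb (190, 129, 34, 31)
c2.npz red 348.0 143.0 area 704.5 bb (333, 128, 31, 31)
c2.npz knob [275.5 146.5] [35.  3.] ang 30.2 [0.5909 0.2601 0.137 ]
green [0.4804 0.2139 0.009 ]
yel [0.634  0.1869 0.0807]
knob [0.5909 0.2601 0.1383]
c1.npz [178. 169. 165. 228.] 77.6 len 0.093 off 0.117
c1.npz [212. 108. 190.  45.] 22.0 len 0.083 off 0.121
c1.npz [399. 128. 300. 160.] 23.19999999999999 len 0.145 off 0.117
c1.npz [298. 162. 259. 174.] 22.80000000000001 len 0.059 off 0.118
c1.npz [226. 147. 213. 108.] 20.5 len 0.055 off 0.119
c1.npz [310. 167. 427. 130.] 22.8 len 0.171 off 0.131
c1.npz [184.  22. 222.   8.] 23.0 len 0.052 off 0.099
c1.npz [400. 134. 302. 166.] 23.0 len 0.145 off 0.126
c1.npz [130.  25. 175.   8.] 23.0 len 0.063 off 0.117
c2.npz [359. 127. 346.  89.] 52.7 len 0.054 off 0.113
c2.npz [407. 125. 377.  94.] 77.4 len 0.061 off 0.138
c2.npz [375.  97. 353. 192.] 20.0 len 0.134 off 0.122
c2.npz [296.  47. 337.  54.] 21.200000000000003 len 0.055 off 0.122
c2.npz [194. 102. 196.  61.] 22.400000000000006 len 0.053 off 0.119
c2.npz [190. 209. 192. 154.] 23.30000000000001 len 0.081 off 0.117
c2.npz [353. 192. 347. 229.] 23.6 len 0.058 off 0.119
c2.npz [296. 217. 327. 203.] 55.5 len 0.051 off 0.115
c2.npz [384.   4. 376.  55.] 23.3 len 0.06 off 0.118
c2.npz [339. 227. 293. 221.] 22.900000000000006 len 0.07 off 0.116
```

Checks hold: the knob top is at z=0.138 on the axis (0.591, 0.260) at 30.2°. The green mark is 120 mm out at 202.7°, and edges at 22.8° confirm it. The turn needed is about −97.5°. Going to the knob.

```bash
python3 -m handwheel '[{"x":0.03,"y":-0.006,"z":0.01,"wx":0,"wy":0,"wz":-0.4},{"x":0.0456,"y":-0.0097,"z":0.04,"wx":0,"wy":0,"wz":-0.4},{"x":0.0456,"y":-0.0097,"z":0.08,"wx":0,"wy":0,"wz":-0.4},{"x":0.0456,"y":-0.0097,"z":0.12,"wx":0,"wy":0,"wz":-0.4},{"x":0.0456,"y":-0.0097,"z":0.15,"wx":0,"wy":0,"wz":-0.4},{"x":0.0456,"y":-0.0097,"z":0.18,"wx":0,"wy":0,"wz":-0.4},{"x":0.0456,"y":-0.0097,"z":0.2,"wx":0,"wy":0,"wz":-0.4},{"x":0.0456,"y":-0.0097,"z":0.215,"wx":0,"wy":0,"wz":-0.4},{"x":0.0456,"y":-0.0097,"z":0.222,"wx":0,"wy":0,"wz":-0.4},{"x":0.0456,"y":-0.0097,"z":0.222,"wx":0,"wy":0,"wz":-0.4}]' 0.06 15
python3 -m handwheel '[{"x":0,"y":0,"z":0,"wx":0,"wy":0,"wz":0},{"x":0,"y":0,"z":0,"wx":0,"wy":0,"wz":0},{"x":0,"y":0,"z":0,"wx":0,"wy":0,"wz":0}]'
python3 - <<'E'
from h import *
T=tool(); print(T.round(4),np.round(ctrl.get_state()['joint_positions'],2)); im,_,_=shot('scene');
E
```

```text
time: 5.62
position: [0.5902, 0.2603, 0.1093]
tool_rot: [0.822, -3.03, 0.001]
ft_force: [-0.1, 0.1, 0.3]
grip_width: 0.693
grip_force: 0.0
time: 5.87
position: [0.5915, 0.2614, 0.1122]
tool_rot: [-0.822, 3.029, 0.0]
ft_force: [0.2, -0.1, -0.3]
grip_width: 0.691
grip_force: 0.0
[[-8.628e-01 -5.055e-01  2.400e-03  5.915e-01]
 [-5.055e-01  8.628e-01  9.000e-04  2.614e-01]
 [-2.500e-03 -4.000e-04 -1.000e+00  1.122e-01]
 [ 0.000e+00  0.000e+00  0.000e+00  1.000e+00]] [ 0.29  0.6  -1.02  1.57  0.53  1.27  1.28]
```

```bash
python3 -m handwheel '[{"x":0,"y":0,"z":0.001,"wx":0,"wy":0,"wz":0},{"x":0,"y":0,"z":0.001,"wx":0,"wy":0,"wz":0},{"x":0,"y":0,"z":0.001,"wx":0,"wy":0,"wz":0},{"x":0,"y":0,"z":0.001,"wx":0,"wy":0,"wz":0},{"x":0,"y":0,"z":0.001,"wx":0,"wy":0,"wz":0},{"x":0,"y":0,"z":0.001,"wx":0,"wy":0,"wz":0},{"x":0,"y":0,"z":0.001,"wx":0,"wy":0,"wz":0}]' 0.0 15
python3 -m handwheel '[{"x":0,"y":0,"z":0,"wx":0,"wy":0,"wz":2},{"x":0,"y":0,"z":0,"wx":0,"wy":0,"wz":6},{"x":0,"y":0,"z":0,"wx":0,"wy":0,"wz":11},{"x":0,"y":0,"z":0,"wx":0,"wy":0,"wz":16},{"x":0,"y":0,"z":0,"wx":0,"wy":0,"wz":21},{"x":0,"y":0,"z":0,"wx":0,"wy":0,"wz":26},{"x":0,"y":0,"z":0,"wx":0,"wy":0,"wz":31},{"x":0,"y":0,"z":0,"wx":0,"wy":0,"wz":36},{"x":0,"y":0,"z":0,"wx":0,"wy":0,"wz":41},{"x":0,"y":0,"z":0,"wx":0,"wy":0,"wz":46}]'
```

```text
time: 6.5
position: [0.5912, 0.2612, 0.1105]
tool_rot: [-0.822, 3.03, 0.001]
ft_force: [-0.3, 0.4, 4.6]
grip_width: 0.245
grip_force: 2.4
time: 7.33
position: [0.5921, 0.2589, 0.1105]
tool_rot: [0.436, 3.109, -0.003]
ft_force: [0.4, -4.1, 6.5]
grip_width: 0.18
grip_force: 17.7
```

```bash
python3 -m handwheel '[{"x":0,"y":0,"z":0,"wx":0,"wy":0,"wz":5},{"x":0,"y":0,"z":0,"wx":0,"wy":0,"wz":11},{"x":0,"y":0,"z":0,"wx":0,"wy":0,"wz":17},{"x":0,"y":0,"z":0,"wx":0,"wy":0,"wz":23},{"x":0,"y":0,"z":0,"wx":0,"wy":0,"wz":29},{"x":0,"y":0,"z":0,"wx":0,"wy":0,"wz":35},{"x":0,"y":0,"z":0,"wx":0,"wy":0,"wz":41},{"x":0,"y":0,"z":0,"wx":0,"wy":0,"wz":46},{"x":0,"y":0,"z":0,"wx":0,"wy":0,"wz":50},{"x":0,"y":0,"z":0,"wx":0,"wy":0,"wz":51.5}]'
python3 -m handwheel '[{"x":0,"y":0,"z":0,"wx":0,"wy":0,"wz":0},{"x":0,"y":0,"z":0,"wx":0,"wy":0,"wz":0},{"x":0,"y":0,"z":0,"wx":0,"wy":0,"wz":0}]'
python3 -c "
from h import *
T=tool();print(np.degrees(np.arctan2(T[1,0],T[0,0])),T[:3,3],np.round(ctrl.get_state()['joint_positions'],2))"
```

```text
time: 8.17
position: [0.591, 0.2578, 0.1105]
tool_rot: [1.742, 2.611, -0.006]
ft_force: [-3.4, -7.0, 9.0]
grip_width: 0.183
grip_force: 19.1
time: 8.42
position: [0.591, 0.2578, 0.1105]
tool_rot: [1.738, 2.614, -0.006]
ft_force: [-3.3, -5.7, 8.5]
grip_width: 0.182
grip_force: 19.0
112.76466630055377 [0.59098107 0.25781598 0.11048242] [ 0.08  0.47 -0.69  1.58  0.32  1.21 -0.28]
```

```bash
python3 -m handwheel '[{"x":0,"y":0,"z":0,"wx":0,"wy":0,"wz":0},{"x":0,"y":0,"z":0,"wx":0,"wy":0,"wz":0},{"x":0,"y":0,"z":0,"wx":0,"wy":0,"wz":0},{"x":0,"y":0,"z":0,"wx":0,"wy":0,"wz":0},{"x":0,"y":0,"z":-0.02,"wx":0,"wy":0,"wz":0},{"x":0,"y":0,"z":-0.06,"wx":0,"wy":0,"wz":0},{"x":-0.01,"y":-0.01,"z":-0.1,"wx":0,"wy":0,"wz":0},{"x":-0.03,"y":-0.03,"z":-0.13,"wx":0,"wy":0,"wz":0},{"x":-0.05,"y":-0.055,"z":-0.15,"wx":0,"wy":0,"wz":0},{"x":-0.07,"y":-0.075,"z":-0.15,"wx":0,"wy":0,"wz":0}]' 0.06
python3 -m handwheel '[{"x":0,"y":0,"z":0,"wx":0,"wy":0,"wz":0},{"x":0,"y":0,"z":0,"wx":0,"wy":0,"wz":0},{"x":0,"y":0,"z":0,"wx":0,"wy":0,"wz":0}]' | head -2
python3 - <<'E'
from h import *
w,K,C=shot('wrist'); np.savez('d1.npz',w=w,K=K,C=C); print(tool().round(4))
print('knob px',proj(K,C,[.591,.2602,.137]),'open px',proj(K,C,[.5126,.2273,.091]))
cv2.imwrite('pics/d1.png',w[:250])
E
```

```text
time: 9.25
position: [0.549, 0.1681, 0.2637]
tool_rot: [1.732, 2.617, 0.007]
ft_force: [1.2, 0.5, -0.3]
grip_width: 0.683
grip_force: 0.0
time: 9.5
position: [0.5481, 0.1675, 0.2587]
[[-3.901e-01  9.208e-01 -2.000e-03  5.481e-01]
 [ 9.208e-01  3.901e-01  6.000e-04  1.682e-01]
 [ 1.400e-03 -1.600e-03 -1.000e+00  2.586e-01]
 [ 0.000e+00  0.000e+00  0.000e+00  1.000e+00]]
knob px [376.51239195 126.01523888] open px [274.06465552 125.35525   ]
```

View pics/d1.png

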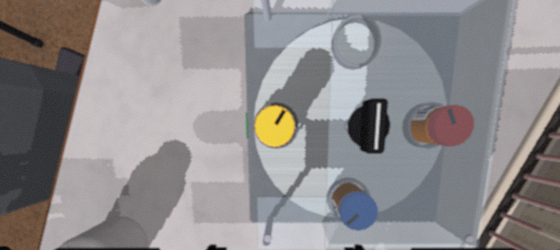

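The yellow cap is at (275,126) in the opening, in line with the green mark at (249,126), and the knob is at (375,126). Measuring.

```bash
python3 -c "
from car import *
feats('d1.npz',(375,126))"
```

```text
d1.npz yel 274.6 125.3 area 1179.0 bb (255, 105, 40, 41)
  stripe n 21 dir centroid 81.0 pca 80.7 ctr@.091 [0.5131 0.2275]
d1.npz red 450.5 125.2 area 1212.0 bb (429, 106, 44, 39)
d1.npz blue 357.9 210.6 area 952.5 bb (340, 193, 37, 36)
d1.npz knob [377.1 126. ] [ 4.4 46.2] ang 113.0 [0.5914 0.2604 0.137 ]
```

```bash
python3 -m handwheel '[{"x":0.02,"y":-0.002,"z":0,"wx":0,"wy":0,"wz":-7},{"x":0.04,"y":-0.004,"z":0,"wx":0,"wy":0,"wz":-14},{"x":0.06,"y":-0.007,"z":0,"wx":0,"wy":0,"wz":-21},{"x":0.068,"y":-0.009,"z":0,"wx":0,"wy":0,"wz":-28},{"x":0.068,"y":-0.009,"z":0,"wx":0,"wy":0,"wz":-35},{"x":0.068,"y":-0.009,"z":0,"wx":0,"wy":0,"wz":-42},{"x":0.068,"y":-0.009,"z":0,"wx":0,"wy":0,"wz":-49},{"x":0.068,"y":-0.009,"z":0,"wx":0,"wy":0,"wz":-56},{"x":0.068,"y":-0.009,"z":0,"wx":0,"wy":0,"wz":-63},{"x":0.068,"y":-0.009,"z":0,"wx":0,"wy":0,"wz":-70}]' 0.055 | head -2
python3 -m handwheel '[{"x":0,"y":0,"z":0,"wx":0,"wy":0,"wz":-7},{"x":0,"y":0,"z":0,"wx":0,"wy":0,"wz":-14},{"x":0,"y":0,"z":0,"wx":0,"wy":0,"wz":-19.8},{"x":0,"y":0,"z":0,"wx":0,"wy":0,"wz":-19.8},{"x":0,"y":0,"z":0,"wx":0,"wy":0,"wz":-19.8},{"x":0,"y":0,"z":0,"wx":0,"wy":0,"wz":-19.8}]'|head -2
python3 - <<'E'
from h import *
T=tool(); print(T.round(4),np.degrees(np.arctan2(T[1,0],T[0,0])),np.round(ctrl.get_state()['joint_positions'],2))
d=np.array([.5131,.2275,.047])-T[:3,3]; print('delta tool',(T[:3,:3].T@d).round(4))
E
```

```text
time: 10.38
position: [0.5133, 0.228, 0.2586]
time: 10.88
position: [0.5137, 0.227, 0.2591]
[[-9.232e-01 -3.843e-01 -1.100e-03  5.137e-01]
 [-3.843e-01  9.232e-01  6.000e-04  2.270e-01]
 [ 8.000e-04  1.000e-03 -1.000e+00  2.591e-01]
 [ 0.000e+00  0.000e+00  0.000e+00  1.000e+00]] -157.4013905159151 [ 0.37  0.22 -0.95  1.59  0.18  1.42  1.36]
delta tool [2.000e-04 5.000e-04 2.121e-01]
```

Descend and grip.

```bash
python3 -m handwheel '[{"x":0,"y":0,"z":0.02,"wx":0,"wy":0,"wz":0},{"x":0,"y":0,"z":0.055,"wx":0,"wy":0,"wz":0},{"x":0,"y":0,"z":0.09,"wx":0,"wy":0,"wz":0},{"x":0,"y":0,"z":0.12,"wx":0,"wy":0,"wz":0},{"x":0,"y":0,"z":0.145,"wx":0,"wy":0,"wz":0},{"x":0,"y":0,"z":0.165,"wx":0,"wy":0,"wz":0},{"x":0,"y":0,"z":0.18,"wx":0,"wy":0,"wz":0},{"x":0,"y":0,"z":0.195,"wx":0,"wy":0,"wz":0},{"x":0,"y":0,"z":0.207,"wx":0,"wy":0,"wz":0},{"x":0,"y":0,"z":0.212,"wx":0,"wy":0,"wz":0}]'
python3 -m handwheel '[{"x":0,"y":0,"z":0,"wx":0,"wy":0,"wz":0},{"x":0,"y":0,"z":0,"wx":0,"wy":0,"wz":0},{"x":0,"y":0,"z":0,"wx":0,"wy":0,"wz":0},{"x":0,"y":0,"z":0,"wx":0,"wy":0,"wz":0},{"x":0,"y":0,"z":0,"wx":0,"wy":0,"wz":0},{"x":0,"y":0,"z":0,"wx":0,"wy":0,"wz":0},{"x":0,"y":0,"z":0,"wx":0,"wy":0,"wz":0},{"x":0,"y":0,"z":0,"wx":0,"wy":0,"wz":0}]' 0.0 15
```

```text
time: 11.72
position: [0.5129, 0.2259, 0.0456]
tool_rot: [0.616, -3.078, 0.0]
ft_force: [-0.8, 0.7, 0.7]
grip_width: 0.631
grip_force: 0.0
time: 12.38
position: [0.5147, 0.2267, 0.0485]
tool_rot: [-0.617, 3.079, 0.0]
ft_force: [0.1, 0.7, 6.0]
grip_width: 0.43
grip_force: 15.0
```

```bash
python3 -m handwheel '[{"x":0,"y":0,"z":-0.005,"wx":0,"wy":0,"wz":0},{"x":0,"y":0,"z":-0.015,"wx":0,"wy":0,"wz":0},{"x":0,"y":0,"z":-0.035,"wx":0,"wy":0,"wz":0},{"x":0,"y":0,"z":-0.06,"wx":0,"wy":0,"wz":0},{"x":0,"y":0,"z":-0.09,"wx":0,"wy":0,"wz":0},{"x":0,"y":0,"z":-0.12,"wx":0,"wy":0,"wz":0},{"x":0,"y":0,"z":-0.15,"wx":0,"wy":0,"wz":0},{"x":0,"y":0,"z":-0.175,"wx":0,"wy":0,"wz":0},{"x":0,"y":0,"z":-0.19,"wx":0,"wy":0,"wz":0},{"x":0,"y":0,"z":-0.2,"wx":0,"wy":0,"wz":0}]'
python3 -m handwheel '[{"x":0.003,"y":-0.01,"z":0,"wx":0,"wy":0,"wz":2},{"x":0.01,"y":-0.03,"z":0,"wx":0,"wy":0,"wz":6},{"x":0.02,"y":-0.06,"z":0,"wx":0,"wy":0,"wz":11},{"x":0.03,"y":-0.09,"z":0,"wx":0,"wy":0,"wz":17},{"x":0.04,"y":-0.12,"z":0,"wx":0,"wy":0,"wz":23},{"x":0.05,"y":-0.15,"z":0,"wx":0,"wy":0,"wz":29},{"x":0.06,"y":-0.18,"z":0,"wx":0,"wy":0,"wz":35},{"x":0.07,"y":-0.21,"z":0,"wx":0,"wy":0,"wz":41},{"x":0.08,"y":-0.235,"z":0,"wx":0,"wy":0,"wz":46},{"x":0.085,"y":-0.25,"z":0,"wx":0,"wy":0,"wz":50}]'
python3 - <<'E'
from h import *
T=tool(); print(np.degrees(np.arctan2(T[1,0],T[0,0])),np.round(ctrl.get_state()['joint_positions'],2))
d=np.array([.5503,-.2777,.25])-T[:3,3]; print('delta tool',(T[:3,:3].T@d).round(4))
a,_,_=shot('scene'); w,_,_=shot('wrist')
cv2.imwrite('pics/carry.png',np.hstack([cv2.resize(a[150:330,130:370],(400,300)),cv2.resize(w,(400,300))]))
E
```

```text
time: 13.22
position: [0.5144, 0.2266, 0.2501]
tool_rot: [-0.617, 3.078, -0.0]
ft_force: [-0.5, -0.1, -1.5]
grip_width: 0.429
grip_force: 15.0
time: 14.05
position: [0.5303, -0.0428, 0.2457]
tool_rot: [-0.759, -3.045, 0.004]
ft_force: [0.0, -0.9, -1.0]
grip_width: 0.427
grip_force: 15.0
152.01395396943605 [ 0.69  0.11 -0.7   1.69  0.07  1.38  1.06]
delta tool [-0.1278 -0.1981 -0.004 ]
```

View pics/carry.png

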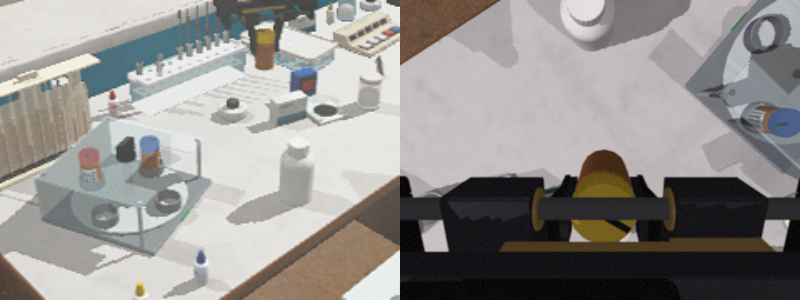

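The jar is held upright (cap in the grip at about (605,205)), and the red and blue jars are still in their pockets. Moving over the pad.

```bash
python3 -m handwheel '[{"x":-0.005,"y":-0.01,"z":0,"wx":0,"wy":0,"wz":2},{"x":-0.02,"y":-0.03,"z":0,"wx":0,"wy":0,"wz":6},{"x":-0.035,"y":-0.055,"z":0,"wx":0,"wy":0,"wz":12},{"x":-0.052,"y":-0.08,"z":0,"wx":0,"wy":0,"wz":18},{"x":-0.07,"y":-0.11,"z":0,"wx":0,"wy":0,"wz":24},{"x":-0.087,"y":-0.135,"z":0,"wx":0,"wy":0,"wz":30},{"x":-0.104,"y":-0.16,"z":0,"wx":0,"wy":0,"wz":36},{"x":-0.116,"y":-0.18,"z":0,"wx":0,"wy":0,"wz":40},{"x":-0.125,"y":-0.193,"z":0,"wx":0,"wy":0,"wz":43},{"x":-0.1278,"y":-0.1981,"z":0,"wx":0,"wy":0,"wz":44}]' | head -2
python3 -m handwheel '[{"x":0,"y":0,"z":0,"wx":0,"wy":0,"wz":0},{"x":0,"y":0,"z":0,"wx":0,"wy":0,"wz":0},{"x":0,"y":0,"z":0,"wx":0,"wy":0,"wz":0}]' | head -2
python3 - <<'E'
from h import *
T=tool(); print(np.degrees(np.arctan2(T[1,0],T[0,0])),T.round(4),np.round(ctrl.get_state()['joint_positions'],2))
d=np.array([.5503,-.2777,.0425])-T[:3,3]; print('delta tool',(T[:3,:3].T@d).round(4))
w,K,C=shot('wrist'); np.savez('e1.npz',w=w,K=K,C=C,T=T)
hsv=cv2.cvtColor(w,cv2.COLOR_BGR2HSV); m=cv2.inRange(hsv,(22,90,60),(34,255,255)); m[:200]=0
c=max(cv2.findContours(m,0,1)[0],key=cv2.contourArea); print(cv2.boundingRect(c))
cv2.imwrite('pics/e1.png',np.hstack([cv2.resize(w[180:360,190:370],(480,480),interpolation=cv2.INTER_CUBIC),]))
E
```

```text
time: 14.98
position: [0.5538, -0.2747, 0.2462]
time: 15.23
position: [0.555, -0.2694, 0.2476]
108.88933709087507 [[-3.237e-01  9.461e-01  0.000e+00  5.550e-01]
 [ 9.461e-01  3.237e-01  1.000e-03 -2.694e-01]
 [ 1.000e-03  4.000e-04 -1.000e+00  2.476e-01]
 [ 0.000e+00  0.000e+00  0.000e+00  1.000e+00]] [ 0.81  0.28 -0.49  1.49  0.13  1.41  0.64]
delta tool [-0.0065 -0.0072  0.2051]
(241, 242, 88, 35)
```

View pics/e1.png

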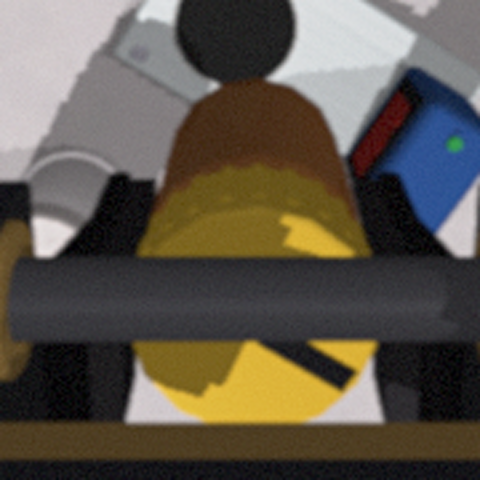

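The pad is at the top of the crop (235,30) and the reader to the right. The cap stripe runs from (283,340) to (345,379), towards the reader. I'll compute the label direction from it.

Run:
```python
from h import *
d=np.load('e1.npz'); K,C,T,w=d['K'],d['C'],d['T'],d['w']; z=T[2,3]+.0430
f=lambda x,y: plane(K,C,(190+x/2.667,180+y/2.667),z)
g=w[180:360,190:370]; hsv=cv2.cvtColor(g,cv2.COLOR_BGR2HSV)
m=cv2.inRange(hsv,(0,0,0),(180,255,60)); k=np.zeros_like(m); cv2.fillPoly(k,[(np.array([[255,345],[320,345],[362,372],[345,398],[330,398]])/2.667).astype(int)],255)
ys,xs=np.nonzero(m&k); P=np.array([plane(K,C,(190+x,180+y),z)[:2] for x,y in zip(xs,ys)])
u=np.linalg.svd(P-P.mean(0))[2][0]; print(len(P),'pca',np.degrees(np.arctan2(u[1],u[0])))
a,b=f(283,340),f(345,379); c=f(254,315); l,r=f(130,315),f(378,315)
for p,q in((a,b),(c,b)): print(np.degrees(np.arctan2(*(q-p)[1::-1])))
print('cap ctr in tool',(T[:3,:3].T@(c-T[:3,3])).round(4),'dia',np.linalg.norm(l-r).round(4), 'yaw',np.degrees(np.arctan2(T[1,0],T[0,0])))
```

```text
201 pca -10.227081970682317
-16.06574212834445
-19.059235962286483
cap ctr in tool [ 0.0044  0.0011 -0.043 ] dia 0.0367 yaw 108.88933709087507
```

The stripe gives about −15° and dead reckoning −12.9°, against a scanner direction of −13.9°, so that is fine. Descending to just above the pad.

```bash
python3 -m handwheel '[{"x":-0.004,"y":-0.0035,"z":0.01,"wx":0,"wy":0,"wz":0.5},{"x":-0.008,"y":-0.007,"z":0.035,"wx":0,"wy":0,"wz":0.5},{"x":-0.008,"y":-0.007,"z":0.065,"wx":0,"wy":0,"wz":0.5},{"x":-0.008,"y":-0.007,"z":0.095,"wx":0,"wy":0,"wz":0.5},{"x":-0.008,"y":-0.007,"z":0.125,"wx":0,"wy":0,"wz":0.5},{"x":-0.008,"y":-0.007,"z":0.15,"wx":0,"wy":0,"wz":0.5},{"x":-0.008,"y":-0.007,"z":0.17,"wx":0,"wy":0,"wz":0.5},{"x":-0.008,"y":-0.007,"z":0.182,"wx":0,"wy":0,"wz":0.5},{"x":-0.008,"y":-0.007,"z":0.19,"wx":0,"wy":0,"wz":0.5},{"x":-0.008,"y":-0.007,"z":0.192,"wx":0,"wy":0,"wz":0.5}]'
python3 -m handwheel '[{"x":0,"y":0,"z":0,"wx":0,"wy":0,"wz":0},{"x":0,"y":0,"z":0,"wx":0,"wy":0,"wz":0},{"x":0,"y":0,"z":0,"wx":0,"wy":0,"wz":0}]'
python3 - <<'E'
from h import *
for i in range(3):
    T=tool(); d=np.array([.5508,-.2791,.041])-T[:3,3]; print('delta tool',(T[:3,:3].T@d).round(4),np.degrees(np.arctan2(T[1,0],T[0,0])).round(2)); ctrl.get_image('scene')
E
```

```text
time: 16.12
position: [0.5498, -0.2812, 0.0543]
tool_rot: [-1.841, -2.543, 0.0]
ft_force: [-0.4, 1.1, -0.8]
grip_width: 0.429
grip_force: 15.0
time: 16.37
position: [0.5515, -0.2822, 0.0571]
tool_rot: [1.841, 2.542, 0.0]
ft_force: [-0.4, 0.6, -0.1]
grip_width: 0.426
grip_force: 15.0
delta tool [0.0032 0.0002 0.0161] 108.17
delta tool [0.0031 0.0004 0.0159] 108.17
delta tool [0.003  0.0005 0.0158] 108.16
```

```bash
python3 -m handwheel '[{"x":0.0015,"y":0,"z":0.002,"wx":0,"wy":0,"wz":0},{"x":0.003,"y":0.0003,"z":0.005,"wx":0,"wy":0,"wz":0},{"x":0.003,"y":0.0003,"z":0.008,"wx":0,"wy":0,"wz":0},{"x":0.003,"y":0.0003,"z":0.010,"wx":0,"wy":0,"wz":0},{"x":0.003,"y":0.0003,"z":0.0115,"wx":0,"wy":0,"wz":0},{"x":0.003,"y":0.0003,"z":0.0125,"wx":0,"wy":0,"wz":0},{"x":0.003,"y":0.0003,"z":0.0125,"wx":0,"wy":0,"wz":0}]' | sed -n 1,4p
python3 -m handwheel '[{"x":0,"y":0,"z":0.0005,"wx":0,"wy":0,"wz":0},{"x":0,"y":0,"z":0.0015,"wx":0,"wy":0,"wz":0},{"x":0,"y":0,"z":0.0015,"wx":0,"wy":0,"wz":0}]'| sed -n 1,4p
```

```text
time: 17.1
position: [0.5498, -0.2787, 0.0428]
tool_rot: [-1.843, -2.544, 0.0]
ft_force: [0.2, 0.7, -1.2]
time: 17.35
position: [0.55, -0.2789, 0.0425]
tool_rot: [1.843, 2.544, -0.001]
ft_force: [-0.8, 0.3, 5.0]
```

```bash
python3 -m handwheel '[{"x":0,"y":0,"z":0.0005,"wx":0,"wy":0,"wz":0},{"x":0,"y":0,"z":0.001,"wx":0,"wy":0,"wz":0},{"x":0,"y":0,"z":0.001,"wx":0,"wy":0,"wz":0}]'| sed -n 1,4p
```

```text
time: 17.6
position: [0.5501, -0.2789, 0.0425]
tool_rot: [1.842, 2.544, -0.001]
ft_force: [-3.1, 2.3, 10.2]
```

Contact. Ease off, open, rise straight up and step back to look.

```bash
python3 -m handwheel '[{"x":0,"y":0,"z":-0.001,"wx":0,"wy":0,"wz":0},{"x":0,"y":0,"z":-0.001,"wx":0,"wy":0,"wz":0}]' | sed -n 1,4p
python3 -m handwheel '[{"x":0,"y":0,"z":0,"wx":0,"wy":0,"wz":0},{"x":0,"y":0,"z":0,"wx":0,"wy":0,"wz":0},{"x":0,"y":0,"z":0,"wx":0,"wy":0,"wz":0},{"x":0,"y":0,"z":0,"wx":0,"wy":0,"wz":0},{"x":0,"y":0,"z":0,"wx":0,"wy":0,"wz":0},{"x":0,"y":0,"z":-0.01,"wx":0,"wy":0,"wz":0},{"x":0,"y":0,"z":-0.03,"wx":0,"wy":0,"wz":0},{"x":0,"y":0,"z":-0.06,"wx":0,"wy":0,"wz":0},{"x":0,"y":0,"z":-0.095,"wx":0,"wy":0,"wz":0},{"x":0,"y":0,"z":-0.13,"wx":0,"wy":0,"wz":0}]' 0.055 | sed -n 1,5p
python3 -m handwheel '[{"x":-0.02,"y":0,"z":-0.03,"wx":0,"wy":0,"wz":0},{"x":-0.05,"y":0,"z":-0.06,"wx":0,"wy":0,"wz":0},{"x":-0.08,"y":0,"z":-0.08,"wx":0,"wy":0,"wz":0},{"x":-0.08,"y":0,"z":-0.08,"wx":0,"wy":0,"wz":0},{"x":-0.08,"y":0,"z":-0.08,"wx":0,"wy":0,"wz":0},{"x":-0.08,"y":0,"z":-0.08,"wx":0,"wy":0,"wz":0}]' | head -2
python3 - <<'E'
from h import *
w,K,C=shot('wrist'); np.savez('f1.npz',w=w,K=K,C=C)
b,_,_=shot('scene')
cv2.imwrite('pics/f1.png',np.vstack([cv2.resize(w[20:220,80:480],(800,400),interpolation=cv2.INTER_CUBIC),cv2.resize(b[160:240,260:420],(400,200))@np.eye(3) if 0 else np.hstack([cv2.resize(b[160:240,260:420],(400,200)),cv2.resize(b[215:305,145:265],(400,200))])]))
h=cv2.cvtColor(w,cv2.COLOR_BGR2HSV); m=cv2.morphologyEx(cv2.inRange(h,(22,90,70),(34,255,255)),3,np.ones((7,7),np.uint8)); m[235:]=0
c=max(cv2.findContours(m,0,1)[0],key=cv2.contourArea); e=cv2.fitEllipse(cv2.convexHull(c)); print(e, plane(K,C,e[0],.085).round(4))
E
```

```text
time: 17.77
position: [0.5502, -0.2789, 0.0425]
tool_rot: [1.842, 2.544, -0.0]
ft_force: [-1.8, 0.4, 5.8]
time: 18.6
position: [0.5494, -0.2784, 0.1733]
tool_rot: [-1.842, -2.544, -0.0]
ft_force: [1.2, -0.2, -0.7]
grip_width: 0.637
time: 19.1
position: [0.5747, -0.354, 0.2514]
((284.957275390625, 111.29573059082031), (42.07683563232422, 42.61993408203125), 23.946929931640625) [ 0.5502 -0.276   0.085 ]
```

View pics/f1.png

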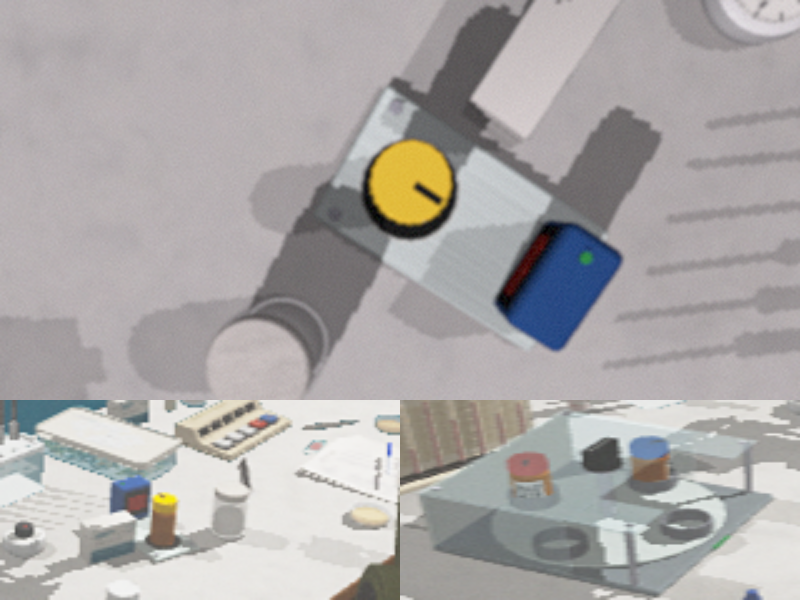

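The jar stands upright at (410,185) on the pad, with the stripe pointing along the plate to the reader at (560,285), and the red and blue jars are in place. A final angle check follows, with hand-in if it is good.

Run:
```python
from h import *
d=np.load('f1.npz'); w,K,C=d['w'],d['K'],d['C']
h=cv2.cvtColor(w,cv2.COLOR_BGR2HSV); k=np.zeros(w.shape[:2],np.uint8); cv2.circle(k,(285,111),17,255,-1)
ys,xs=np.nonzero(cv2.inRange(h,(0,0,0),(180,255,90))&k)
P=np.array([plane(K,C,p,.085)[:2] for p in zip(xs,ys)]); u=np.linalg.svd(P-P.mean(0))[2][0]; dd=P.mean(0)-plane(K,C,(284.96,111.3),.085)[:2]
print(len(P),np.degrees(np.arctan2(u[1],u[0])),np.degrees(np.arctan2(dd[1],dd[0])))
g=cv2.cvtColor(w,cv2.COLOR_BGR2GRAY)
for l in cv2.createLineSegmentDetector().detect(g)[0][:,0]:
    p,q=plane(K,C,l[:2],.008),plane(K,C,l[2:],.008)
    if np.linalg.norm(p-q)>.045 and np.hypot(*((p+q)/2-[.59,-.288,.008])[:2])<.09: print(np.degrees(np.arctan2(*(q-p)[1::-1])).round(1),np.linalg.norm(p-q).round(3))
```

```text
35 -14.48388158658162 -11.025877127503266
79.4 0.055
-103.6 0.061
166.1 0.052
-15.0 0.074
-103.8 0.062
74.9 0.047
```

The stripe measures −14.5° against −13.9° for the scanner, and the jar is centred within 2 mm.

```bash
python3 -c "
from bench import ctrl
print(ctrl.close_job())"
```

```text
the job is handed in; nothing more can be done
None
```

The job is handed in: the yellow-capped jar stands upright on the scanner pad, within about 2 mm of its middle and with its label within about 1° of squarely facing the window. The red and blue jars are still in their carousel pockets, and the robot's clock read about 19 s.

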